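# Slide a chocolate bar out of its display stand and serve it on the tray

## Robot

A 6-joint arm with a two-finger parallel gripper is mounted at the origin on a cart in front of the work surface, level with it; the furniture and walls round the work are solid. World frame = base frame: x ahead of the robot, y to its left, z up, the work surface at z = 0. Lengths are in m, angles in rad, forces in N, time in s.
With the tool pointing down it reaches from about 0.35 to 0.775 m from the base axis. Payload 7.3 kg.
Tool frame: the origin (TCP) lies at the very end of the fingers, on their centre line; the grasp point (between the pads) lies grip_point_offset behind it (grip_point_offset is the distance from the TCP to the grasp point, in m); z points along the fingers, y is the direction in which the jaws open and shut (so a half turn about z gives the same grasp; the last joint's range is limited). The gripper opens to 92 mm and grips with 3 to 60 N. Pads are 19 mm wide; open, the fingers measure 130 mm over their backs; the gripper's body (75 mm by 190 mm) begins 47 mm behind the grasp point.
Start: joints at [-1.267, 0.342, 1.524, -0, 1.275, -0.146], TCP at [0.228, -0.473, 0.227] pointing down, gripper open.
Joint ranges: [-2.53, 2.53], [-0.77, 2.02], [0.04, 2.7], [-1, 4.14], [0.28, 2.66], [-3.11, 3.11]. Speed limits (rad/s): [2.57, 2.57, 3.14, 3.14, 3.14, 3.14].

## Interface

Orientations are given as [roll, pitch, yaw] about the fixed x, y, z axes, in that order (R = Rz(yaw) Ry(pitch) Rx(roll)).
In Python, from cell import * gives the robot as it stands.
- The arm moves only by the shell command python3 -m inch 'ROWS' [OPENING] [FORCE]. ROWS is JSON, a list that holds one entry, the list of rows, each a list of 4 numbers: the shift along the tool's x, y, z in mm, then the turn about the tool's z in rad. In form: [[[x, y, z, roll], ...]]. A call has 1 to 10 rows; each row shifts and turns the commanded pose from where the row before left it, along the tool's axes as they then stand; what a row does not reach is not made up. A row lasts 1/8 s, in which the tool goes at most 62.5 mm and 10.7 degrees, less where a joint would pass 70% of its speed; a pose out of reach is approached as far as the arm can. A call with a gripper value outside its range is refused whole. OPENING is the closure, from -1 (fully open) to 1 (shut), set as the call begins (- or left out, the last holds). The fingers move at their own pace and stop on an object; FORCE is the grip in N (left out, the last holds). Time passes only in rows, so rows that do not move let the fingers close. It gives the time, the measured TCP pose, the force and the opening at its end, in the units of the state.
- observe(): the state, without advancing time (a new reading comes with each control period).
- read_camera(name): name is "scene" or "top" or "wrist"; returns a dict with "img" (384x512x3 uint8, blue, green, red), "fx", "fy", "cx", "cy" (pixels), "k1" (the pictures are not rectified: a ray, as slopes to the right and down, at radius r is drawn at 1 + k1 r^2 times it, then the intrinsics apply), "eye" and "rotation" of the camera in the world; the wrist camera has in their place "T_tool_cam" (4x4, takes a point from camera to tool coordinates, whose origin is the TCP and whose axes are the flange's). Camera axes: x right, y down, z forward; pixel columns grow to the right and rows downward; lengths in m; the calibration is good to about 2 mm. A picture is of the moment at which its call begins: read the wrist's pose just before it. There is no depth.
- hand_in(): hands the job in, once; it reports no verdict.
Trained networks look in the newest picture that a camera, given by its name, has taken for a name from the list of things; names that differ only in an ending like _2 or _b are one class to them, and where a whole thing is asked for, a point or a joint stands for the part that bears it (a point fixed in the world has none). Each returns a list of dicts, best first, with "conf" (0 to 1); they miss things now and then, are a little off and sometimes report something else, mostly with a low value. They report only what shows in the picture. A call takes as long as a camera call.
- boxes_of(camera, label): "at" ([row, column] in pixels, amid what is visible of it).
- place_of(camera, label): "at" ([row, column] in pixels: a listed point, or the origin of a listed thing).
The state is a dict: "time": time; "qpos": joint angles; "qvel": joint speeds; "joint_efforts": joint torques, N m; "tool_pos": TCP position; "tool_rot": TCP orientation; "contact_force": force on the tool from outside, world axes, zero at the start; "torque": the same for the moment, N m; "opening": finger opening in m.
Only numpy, scipy, OpenCV 4.12 (cv2) and the standard library are available. Lean on these libraries where they do the work, as an engineer would, in place of code of your own. Each camera call takes 0.05 s, during which the arm holds its last target. There are 200 camera calls.

## Task

The chocolate bar lies sunk in the channel of its wooden display stand: press on it lightly from above and slide it out through the stand's open end until enough of it sticks out to be pinched by its sides, without letting it fall. Then pinch that end, lift the bar off the stand and set it down (do not drop it) flat in the dark wooden tray, lengthwise, and let go. The bar is fragile, so never press it hard against the stand, and leave the jam jar, the ribbon reel and the round tin where they are.

Things in the scene. Friction and masses are not known exactly. Their poses are not given: they have to be found in the camera images.
- bar: flat wrapped chocolate bar, rigid, 66 mm wide (its x), 168 mm long (its y), 12 mm thick, 50 to 100 g; origin at the centre of its underside, z up. Pressed from above by closed fingers with 4 to 10 N it slides along with them, perhaps slipping a little; pressed onto the stand with over 15 N it breaks. Pressing 1 mm too deep is already many newtons, so touch down slowly and go by force
- stand: light wooden display stand, fixed, 94 mm wide (its x), 193 mm long (its y); origin on the counter below its middle, z up. A channel 74 mm wide runs along its y: floor 52 mm up, from y = -95 mm (open end) to y = +90 mm (upright back stop 8 mm thick). Side panels 10 mm thick and back stop end 68 mm up. The bar starts along the channel, 0 to 9 mm from the back stop
- stand_mouth (a point): middle of the channel floor's edge at the stand's open end (stand x = 0, y = -95 mm, z = 52 mm). The bar, at first wholly inside by 8 to 17 mm, is slid out over this edge in the stand's -y direction; it tips off when more than half of its length is beyond it. Below and in front of the edge there is free space down to the counter
- tray: dark wooden serving tray, fixed, 140 mm wide (its x) and 226 mm long (its y); origin on the counter below its middle, z up. Floor 6 mm above the counter, rim 7 mm thick and 12 mm high all round, inside 126 by 212 mm. The bar is to lie in it with its length along the tray's y axis, either way round
- jam_jar: dark red jam jar, 54 mm across, 70 mm high, loose bystander behind the work; origin at the centre of its underside
- ribbon_reel: reel of purple gift ribbon lying flat, about 81 by 92 by 30 mm, loose bystander; origin under it, near its middle
- tin: round dark green sweets tin, 69 mm across, 42 mm high, loose bystander; origin at the centre of its underside

How it is judged:
On the way, in this order (a step that is already met when the one before it is completed fails the run):
1. the bar has been slid out along the channel, still lying flat on the stand, until at least 35 mm of it sticks out of the open end (y of bar in the frame of stand below -0.046 m and z of bar in the frame of stand between 0.046 and 0.058 m and angle between bar's own z axis and vertical below 0.1 rad), for 0.1 s.
2. the bar is held by the fingers, lifted clear of the stand by 25 mm (z of bar in the frame of stand above 0.077 m and contact force between the fingers and bar above 0.3 N), for 0.1 s.
3. the bar has been lowered to within 25 mm of the tray's floor, inside the rim, still in the fingers (x of bar in the frame of tray between -0.032 and 0.032 m and y of bar in the frame of tray between -0.026 and 0.026 m and z of bar in the frame of tray below 0.031 m and contact force between the fingers and bar above 0.3 N).
At the end, for the whole second after the job is handed in: the bar rests on the tray's floor inside the rim, released and still: flat within 0.06 rad, its length along the tray's within 0.25 rad, its middle within 32 mm across and 26 mm along of the tray's middle, its underside less than 12 mm above the counter (x of bar in the frame of tray between -0.032 and 0.032 m and y of bar in the frame of tray between -0.026 and 0.026 m and z of bar in the frame of tray below 0.012 m and angle between bar's own z axis and vertical below 0.06 rad and angle between the y axis of bar and the y axis of tray, either way round below 0.25 rad and linear speed of bar below 0.02 m/s and contact force between the fingers and bar below 0.05 N); the robot touches nothing.
It fails at once if the bar is pressed against the stand with more than 15 N (contact force between bar and stand above 15 N).
It fails at once if the bar falls off the stand: low over the counter away from the tray (height (world z) of bar below 0.03 m and horizontal distance between bar and tray above 0.15 m).
It fails at once if the jam jar is moved by more than 15 mm (distance of jam_jar from where it was at the start of the episode above 0.015 m).
It fails at once if the ribbon reel is moved by more than 15 mm (distance of ribbon_reel from where it was at the start of the episode above 0.015 m).
It fails at once if the tin is moved by more than 15 mm (distance of tin from where it was at the start of the episode above 0.015 m).
It also fails if it takes over 64 s, if anything falls off the work surface, if the arm or the gripper's body presses on something with over 40 N, if the wrist force passes 120 N, or if a joint passes its speed limit or range.

## Working session

There is one attempt and no reset: what is moved stays moved. The work goes in short steps, Python scripts to look and compute and a shell command to move; the robot and the scene stay as the last step left them, time stands still between calls to the robot, and variables do not carry over. Pictures are saved under pics/ and viewed, about 8 in all and at most 12, crops included, and the job is handed in when it is done.

```bash
mkdir -p pics; ls
cat > h.py <<'E'
from cell import *
import numpy as np, cv2
from scipy.spatial.transform import Rotation as R
def cam(n):
    s=observe(); c=read_camera(n)
    if n=="wrist":
        T=np.eye(4);tr=np.array(s["tool_rot"]);T[:3,:3]=R.from_euler('xyz',tr).as_matrix() if tr.size==3 else tr
        T[:3,3]=s["tool_pos"];W=T@np.array(c["T_tool_cam"]);c["eye"]=W[:3,3];c["rotation"]=W[:3,:3]
    return c
def ray(c,at):
    d=np.array([(at[1]-c["cx"])/c["fx"],(at[0]-c["cy"])/c["fy"]]);u=d.copy()
    for _ in range(20): u=d/(1+c["k1"]*(u@u))
    return np.array(c["rotation"])@np.r_[u,1]
def at_z(c,at,z):
    r=ray(c,at);e=np.array(c["eye"]);return e+r*(z-e[2])/r[2]
def proj(c,p):
    q=np.array(c["rotation"]).T@(np.array(p)-c["eye"]);u=q[:2]/q[2];u=u*(1+c["k1"]*(u@u))
    return [u[1]*c["fy"]+c["cy"],u[0]*c["fx"]+c["cx"]]
E
python3 - <<'E'
from h import *
print(observe())
ims=[]
for n in ["scene","top"]:
    c=cam(n);cv2.imwrite(f"pics/{n}0.png",c["img"]);print(n,c["eye"],c["fx"],c["k1"])
    for l,z in [("bar",.052),("stand",0),("stand_mouth",.052),("tray",0),("jam_jar",0),("ribbon_reel",0),("tin",0)]:
        p=place_of(n,l)
        for q in p[:2]: print(l,round(q["conf"],2),np.round(q["at"],1),np.round(at_z(c,q["at"],z),3))
E
```

```text
pics
{'time': 0.0, 'qpos': array([-1.26700988e+00,  3.42731331e-01,  1.52502117e+00,  1.08592172e-05,
        1.27537848e+00, -1.45992721e-01]), 'qvel': array([-8.34081373e-04,  4.37581857e-05,  1.29668550e-03, -9.85959133e-04,
       -1.33607550e-03,  1.33402248e-03]), 'joint_efforts': array([-2.78480002e-03, -4.31240165e+01, -2.44228703e+01,  7.15701445e-02,
        5.59077621e-02, -1.13612714e-04]), 'tool_pos': array([ 0.22815726, -0.47238401,  0.22603904]), 'tool_rot': array([-3.14007221e+00, -2.34059813e-04,  4.49775820e-01]), 'contact_force': array([-0.88183026, -0.46940957,  0.09784442]), 'torque': array([ 0.00817159, -0.01574241,  0.04056171]), 'opening': 0.09155944775287207}
scene [-0.05746571  0.56186056  0.928783  ] 402.02755006359257 -0.0716937311281919Traceback (most recent call last):
  File "<stdin>", line 8, in <module>
  File "h.py", line 15, in at_z
    r=ray(c,at);e=np.array(c["eye"]);return e+r*(z-e[2])/r[2]
                                                         ~^^^
IndexError: invalid index to scalar variable.
```

View pics/scene0.png

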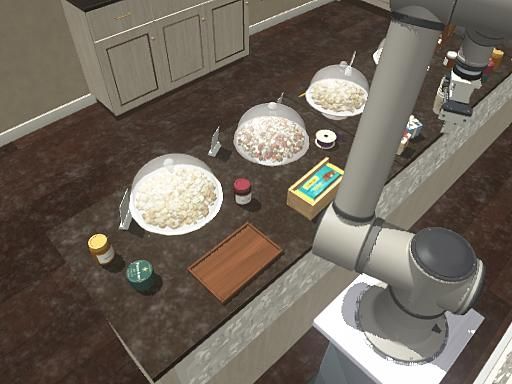

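Scene view: the stand with the bar is at about row 188, col 316. The tray is at (262,237), the jar at (190,243), the reel at (139,325) and the tin at (275,140). My helper failed because the camera rotation seems to be given as Euler angles, so I'll fix that.

```bash
python3 - <<'E'
s=open('h.py').read()
s=s.replace('    return c\ndef ray','    else:\n        r=np.array(c["rotation"])\n        c["rotation"]=R.from_euler("xyz",r).as_matrix() if r.size==3 else r\n    return c\ndef ray')
open('h.py','w').write(s)
E
python3 - <<'E'
from h import *
for n in ["scene","top"]:
    c=read_camera(n);print(n,c["rotation"]);c=cam(n);cv2.imwrite(f"pics/{n}0.png",c["img"]);print(c["eye"],c["fx"])
    for l,z in [("bar",.052),("stand",0),("stand_mouth",.052),("tray",0),("jam_jar",0),("ribbon_reel",0),("tin",0)]:
        p=place_of(n,l)
        for q in p[:2]: print(l,round(q["conf"],2),np.round(q["at"],1),np.round(at_z(c,q["at"],z),3))
E
```

```text
scene [-2.40350446 -0.01019104 -2.32930586]
[-0.05746571  0.56186056  0.928783  ] 402.02755006359257
bar 0.63 [180.5 317.2] [ 0.425 -0.167  0.052]
stand 0.69 [196.  317.9] [ 0.408 -0.16   0.   ]
stand_mouth 0.65 [165.4 339.4] [ 0.421 -0.27   0.052]
tray 0.85 [260.7 235.4] [0.407 0.184 0.   ]
jam_jar 0.94 [197.1 242.8] [0.564 0.014 0.   ]
ribbon_reel 0.8 [141.  329.2] [ 0.553 -0.392  0.   ]
tin 0.93 [279.6 143.1] [0.528 0.401 0.   ]
top [-3.05421381 -0.00339923 -1.57375983]
[0.38400375 0.0340978  1.4610165 ] 395.5311740326426
bar 0.57 [211.4 303.2] [ 0.417 -0.154  0.052]
stand 0.64 [210.8 303.2] [ 0.421 -0.161  0.   ]
stand_mouth 0.76 [212.4 332.4] [ 0.413 -0.258  0.052]
stand_mouth 0.43 [181.2 154.3] [0.527 0.38  0.052]
tray 0.46 [214.  303.4] [ 0.409 -0.161  0.   ]
jam_jar 0.71 [208.6 303.8] [ 0.429 -0.163  0.   ]
jam_jar 0.65 [217.7 212.3] [0.396 0.175 0.   ]
ribbon_reel 0.89 [173.  364.7] [ 0.561 -0.394  0.   ]
ribbon_reel 0.69 [209.7 331.2] [ 0.424 -0.265  0.   ]
tin 0.84 [183.1 154.9] [0.525 0.39  0.   ]
```

View pics/top0.png

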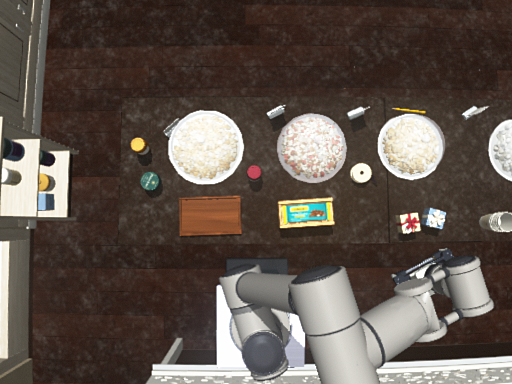

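The top view shows the stand at cols 278–334, rows 199–228, with its mouth to the right (world −y). The tray is at cols 179–242, rows 195–237. Both are nearly aligned with world y. I'll move the wrist camera over the stand.

```bash
python3 -m inch '[[[42,-24,-15,0],[42,-24,-15,0],[42,-24,-15,0],[42,-24,-15,0],[42,-24,-15,0],[42,-24,-15,0],[42,-24,0,0],[0,0,0,-0.16],[0,0,0,-0.16],[0,0,0,-0.16]]]' 1 && python3 -m inch '[[[0,0,0,-0.16],[0,0,0,-0.16],[0,0,0,-0.16],[0,0,0,-0.16],[0,0,0,0],[0,0,0,0]]]'
python3 - <<'E'
from h import *
c=cam("wrist");cv2.imwrite("pics/w1.png",c["img"]);print(c["eye"],c["fx"])
print(proj(c,[.42,-.16,.064]))
for l,z in [("bar",.052),("stand",0),("stand_mouth",.052)]:
    for q in place_of("wrist",l)[:2]: print(l,round(q["conf"],2),np.round(q["at"],1),np.round(at_z(c,q["at"],z),4))
E
```

```text
time: 2.25
tool_pos: [0.4201, -0.1934, 0.3168]
tool_rot: [3.141, 0.0, 0.936]
contact_force: [-0.6, -0.8, 1.0]
opening: 0.0012
time: 3.0
tool_pos: [0.42, -0.1937, 0.3167]
tool_rot: [3.142, 0.0, 1.567]
contact_force: [-0.5, -0.4, -0.2]
opening: 0.0009
[ 0.41986177 -0.11748985  0.47444653] 299.96767596179546
[np.float64(137.8020373456505), np.float64(251.67785940407578)]
bar 0.63 [138.7 246.9] [ 0.4133 -0.1625  0.052 ]
stand_mouth 0.64 [205.7 251.8] [ 0.4198 -0.261   0.052 ]
```

View pics/w1.png

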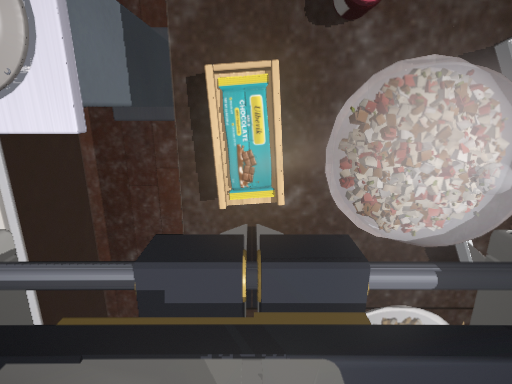

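The wrist view shows the stand upright, its back stop at the top (row 65) and its open end at row ~205. The bar (teal with yellow ends) spans rows 72–200, cols 217–274. I'll fit both with colour masks.

Run:
```python
from h import *
c=cam("wrist");im=c["img"]
hsv=cv2.cvtColor(im,cv2.COLOR_BGR2HSV);H,S,V=cv2.split(hsv)
roi=np.zeros(H.shape,bool);roi[45:225,190:305]=1
def fit(m,z,name):
    m=cv2.morphologyEx((m&roi).astype(np.uint8),cv2.MORPH_OPEN,np.ones((2,2),np.uint8))
    cs,_=cv2.findContours(m,cv2.RETR_EXTERNAL,cv2.CHAIN_APPROX_NONE)
    k=max(cs,key=cv2.contourArea)[:,0,:]
    P=np.array([at_z(c,[q[1],q[0]],z)[:2] for q in k],np.float32)
    (cx,cy),wh,a=cv2.minAreaRect(P*1000);print(name,np.round([cx,cy],1),np.round(wh,1),round(a,2),np.round(cv2.boxPoints(((cx,cy),wh,a)),0).tolist())
    return m
wood=(S>60)&(V>140)&(H<30)
teal=(H>75)&(H<105)&(S>80)&(V>60)
yel=(H>=22)&(H<33)&(S>170)&(V>120)
m2=fit(teal,.064,"teal");m3=fit(teal|yel,.064,"bar");fit(wood|teal|yel,.068,"stand")
v=im.copy();v[(m3>0)&~(m2>0)]=(0,0,255)
a=cv2.resize(im[50:220,190:300],None,fx=3.5,fy=3.5,interpolation=cv2.INTER_CUBIC);b=cv2.resize(v[50:220,190:300],None,fx=3.5,fy=3.5,interpolation=0)
cv2.imwrite("pics/w2.png",np.hstack([a,b])[:600])
n=cam("top");im=n["img"]
for l in ["tray"]:
    h=cv2.cvtColor(im,cv2.COLOR_BGR2HSV);m=np.zeros(h.shape[:2],np.uint8);m[185:245,170:250]=((h[...,2]>65)&(h[...,1]>100)&(h[...,0]<20))[185:245,170:250]
    m=cv2.morphologyEx(m,cv2.MORPH_OPEN,np.ones((3,3),np.uint8));cs,_=cv2.findContours(m,0,1);k=max(cs,key=cv2.contourArea)[:,0,:]
    P=np.array([at_z(n,[q[1],q[0]],.012)[:2] for q in k],np.float32)*1000;r=cv2.minAreaRect(P);print("tray",r)
```

```text
teal [ 415.7 -164.6] [ 60.9 143.8] 4.03 [[380.0, -95.0], [390.0, -238.0], [451.0, -234.0], [441.0, -91.0]]
bar [ 415.7 -164.6] [ 60.9 143.8] 4.03 [[380.0, -95.0], [390.0, -238.0], [451.0, -234.0], [441.0, -91.0]]
stand [ 409.2 -162.6] [ 82.2 191.9] 3.58 [[362.0, -69.0], [374.0, -261.0], [456.0, -256.0], [444.0, -64.0]]
tray ((406.03125, 184.16110229492188), (142.62313842773438, 229.29669189453125), 1.9119232892990112)
```

View pics/w2.png

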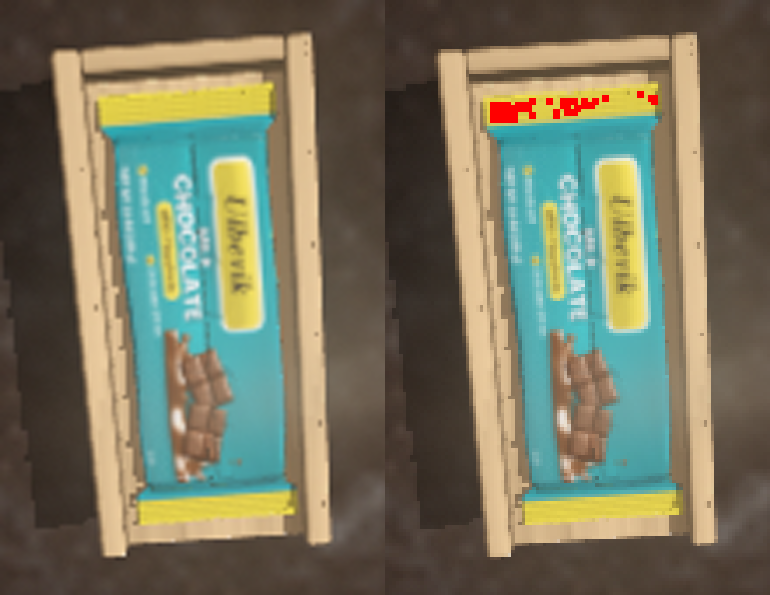

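Crop: the stand's top corners are at about (53,50), (312,33), (330,541), (103,556). The bar corners are (98,97), (273,84), (296,514), (141,524). I'll convert these and check them against the known sizes.

Run:
```python
from h import *
c=cam("wrist")
def f(n,C,z):
    P=np.array([at_z(c,[y/3.5+50-.36,x/3.5+190-.36],z)[:2]*1000 for x,y in C]);tl,tr,br,bl=P
    m=P.mean(0);d=(tl+tr-bl-br);print(n,m.round(1),"W",np.linalg.norm(tr-tl).round(1),np.linalg.norm(br-bl).round(1),"L",np.linalg.norm(tl-bl).round(1),np.linalg.norm(tr-br).round(1),"dir",np.degrees(np.arctan2(d[1],d[0])).round(2), "end",((bl+br)/2).round(1),"back",((tl+tr)/2).round(1))
f("stand",[(53,50),(312,33),(330,541),(103,556)],.068)
for z in(.058,.064):f("bar",[(98,97),(273,84),(296,514),(141,524)],z)
print(observe()["tool_pos"],observe()["contact_force"])
```

```text
stand [ 413.5 -160.9] W 92.7 93.0 L 192.0 191.2 dir 93.56 end [ 419.4 -256.5] back [407.5 -65.3]
bar [ 414.3 -163.9] W 65.0 64.5 L 166.7 166.8 dir 94.17 end [ 420.3 -247. ] back [408.2 -80.8]
bar [ 414.4 -163.2] W 64.1 63.6 L 164.3 164.4 dir 94.17 end [ 420.3 -245.2] back [408.4 -81.3]
[ 0.41997898 -0.1936587   0.31671979] [ 0.53225254  0.27017229 -0.13564284]
```

The stand is centred at (413.5, −160.9) mm with its y axis at 93.6°. The sizes match to 1%. The bar centre is at stand y ≈ −2.5 mm, which is plausible. Next I align, go to stand y ≈ +20 mm with closed fingers, and descend.

```bash
python3 -m inch '[[[0,0,0,-0.066],[53,-4.4,0,0],[0,0,45,0],[0,0,50,0],[0,0,50,0],[0,0,50,0],[0,0,25,0],[0,0,0,0],[0,0,0,0]]]' 1 20; python3 -m inch '[[[0,0,3,0],[0,0,2,0],[0,0,1,0],[0,0,0,0]]]'
```

```text
time: 4.47
tool_pos: [0.4129, -0.1415, 0.0977]
tool_rot: [3.14, 0.001, 1.636]
contact_force: [0.6, 0.6, 0.2]
opening: 0.0006
time: 4.97
tool_pos: [0.4122, -0.1411, 0.0908]
tool_rot: [3.141, 0.0, 1.636]
contact_force: [-0.2, -0.0, -0.2]
opening: 0.0003
```

```bash
python3 -m inch '[[[0,0,10,0],[0,0,8,0],[0,0,4,0],[0,0,0,0],[0,0,0,0]]]'; python3 -m inch '[[[0,0,0.5,0],[0,0,0.5,0],[0,0,0.5,0],[0,0,0,0]]]';  python3 -m inch '[[[0,0,0.5,0],[0,0,0.5,0],[0,0,0,0]]]'
```

```text
time: 5.6
tool_pos: [0.4123, -0.1412, 0.0688]
tool_rot: [3.141, 0.0, 1.636]
contact_force: [-0.7, 0.4, -0.1]
opening: 0.0007
time: 6.1
tool_pos: [0.4122, -0.1411, 0.0672]
tool_rot: [3.142, 0.0, 1.636]
contact_force: [0.1, -0.3, -0.0]
opening: 0.001
time: 6.48
tool_pos: [0.4121, -0.1411, 0.0662]
tool_rot: [-3.141, 0.0, 1.636]
contact_force: [0.6, 0.0, -0.5]
opening: 0.0003
```

```bash
for i in 1 2 3; do :; done; python3 -m inch '[[[0,0,0.5,0],[0,0,0.4,0],[0,0,0,0]]]' | grep -E "pos|force";  python3 -m inch '[[[0,0,0.3,0],[0,0,0.3,0],[0,0,0,0]]]'| grep -E "pos|force"
```

```text
tool_pos: [0.4121, -0.1411, 0.0653]
contact_force: [-0.2, 0.2, -1.1]
tool_pos: [0.4121, -0.1411, 0.0647]
contact_force: [-0.1, 0.5, -1.0]
```

```bash
python3 -m inch '[[[0,0,0.3,0],[0,0,0,0]]]'| grep -E "pos|force"
```

```text
tool_pos: [0.4122, -0.1411, 0.0644]
contact_force: [-0.4, 0.2, 0.2]
```

```bash
python3 -m inch '[[[0,0,0.3,0],[0,0,0,0]]]'| grep -E "pos|force"
```

```text
tool_pos: [0.4122, -0.1411, 0.0643]
contact_force: [-0.4, 1.3, 2.9]
```

```bash
python3 -m inch '[[[0,0,0.2,0],[0,0,0,0]]]'| grep -E "pos|force"
```

```text
tool_pos: [0.4122, -0.1411, 0.0643]
contact_force: [-1.8, 0.5, 6.4]
```

```bash
python3 -m inch '[[[-1,0,0,0],[-1,0,0,0],[-1,0,0,0],[-1,0,0,0],[-1,0,0,0]]]'| grep -E "pos|force"
```

```text
tool_pos: [0.4128, -0.146, 0.0643]
contact_force: [-0.0, 1.2, 5.5]
```

```bash
python3 -m inch '[[[-1,0,0,0],[-1,0,0,0],[-1,0,0,0],[-1,0,0,0],[-1,0,0,0]]]'| grep -E "pos|force"
```

```text
tool_pos: [0.4131, -0.1509, 0.0642]
contact_force: [-0.5, 1.7, 5.7]
```

```bash
python3 -m inch '[[[-1.5,0,0,0],[-1.5,0,0,0],[-1.5,0,0,0],[-1.5,0,0,0],[-1.5,0,0,0],[-1.5,0,0,0]]]'| grep -E "pos|force"
```

```text
tool_pos: [0.4137, -0.16, 0.0643]
contact_force: [0.4, 1.7, 4.6]
```

```bash
python3 -m inch '[[[-1.5,0,0,0],[-1.5,0,0,0],[-1.5,0,0,0],[-1.5,0,0,0],[-1.5,0,0,0],[-1.5,0,0,0]]]'| grep -E "pos|force"
python3 - <<'E'
from h import *
c=cam("wrist");cv2.imwrite("pics/w3.png",c["img"]);s=cam("scene");cv2.imwrite("pics/s3.png",cv2.resize(s["img"][130:240,260:400],None,fx=4,fy=4,interpolation=2))
E
```

```text
tool_pos: [0.4143, -0.1689, 0.0643]
contact_force: [0.0, 1.0, 4.9]
```

View pics/s3.png

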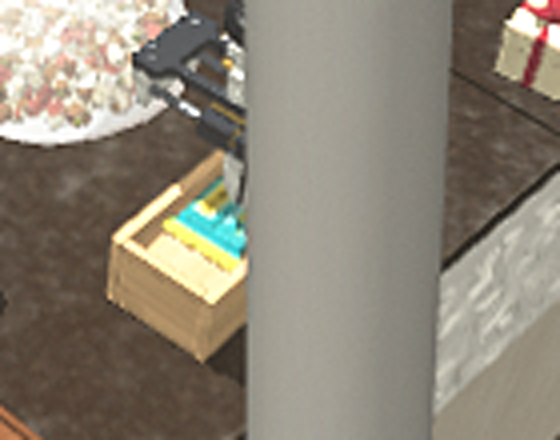

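The scene crop shows the bar sliding with the fingers: about 28 mm of bare floor now shows in front of the back stop. I'll continue with slightly more pressure.

```bash
python3 -m inch '[[[-1.5,0,0.05,0],[-1.5,0,0,0],[-1.5,0,0,0],[-1.5,0,0,0],[-1.5,0,0,0],[-1.5,0,0,0],[-1.5,0,0,0],[-1.5,0,0,0]]]'| grep -E "pos|force"
```

```text
tool_pos: [0.4151, -0.1809, 0.0643]
contact_force: [0.0, 2.5, 5.3]
```

```bash
python3 -m inch '[[[-1.5,0,0,0],[-1.5,0,0,0],[-1.5,0,0,0],[-1.5,0,0,0],[-1.5,0,0,0],[-1.5,0,0,0],[-1.5,0,0,0],[-1.5,0,0,0]]]'| grep -E "pos|force"
```

```text
tool_pos: [0.4158, -0.1929, 0.0643]
contact_force: [-0.2, 1.5, 5.9]
```

```bash
python3 -m inch '[[[-1.5,0,0.05,0],[-1.5,0,0,0],[-1.5,0,0,0],[-1.5,0,0,0],[-1.5,0,0,0],[-1.5,0,0,0],[-1.5,0,0,0],[0,0,0,0]]]'| grep -E "pos|force"
```

```text
tool_pos: [0.4166, -0.2035, 0.0643]
contact_force: [0.5, 1.7, 5.5]
```

```bash
python3 -m inch '[[[0,0,-2,0],[0,0,-10,0],[0,0,-45,0],[0,0,-50,0],[0,0,-55,0],[0,0,-50,0],[0,0,-20,0],[0,0,0,0]]]' ; python3 -m inch '[[[0,0,0,0],[0,0,0,0]]]' -1
python3 - <<'E'
from h import *
c=cam("wrist");p=proj(c,[.417,-.2,.06]);print(p,observe()["tool_pos"])
r0,c0=int(p[0])-90,int(p[1])-70;print(r0,c0)
cv2.imwrite("pics/w4.png",cv2.resize(c["img"][max(r0,0):r0+170,c0:c0+140],None,fx=3.5,fy=3.5,interpolation=2))
E
```

```text
time: 14.82
tool_pos: [0.4166, -0.2037, 0.2975]
tool_rot: [3.139, 0.003, 1.636]
contact_force: [0.2, -0.4, 0.1]
opening: 0.0005
time: 15.08
tool_pos: [0.4157, -0.2031, 0.2945]
tool_rot: [-3.14, -0.002, 1.636]
contact_force: [-1.8, -0.9, 0.9]
opening: 0.0155
[np.float64(162.9819443991051), np.float64(253.24440009580627)] [ 0.41585881 -0.20321043  0.29471168]
72 183
```

View pics/w4.png

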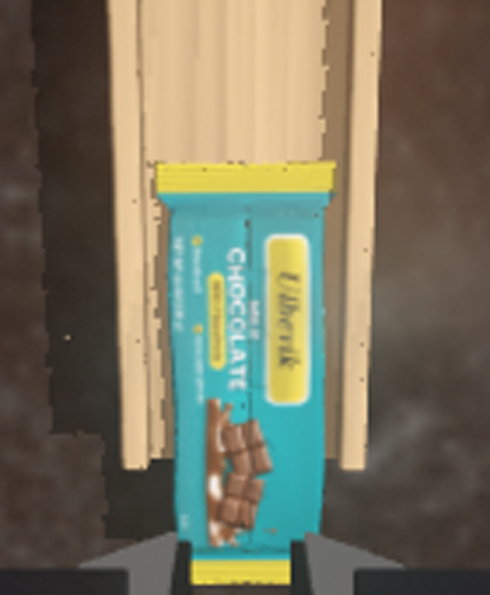

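The bar is out: its back edge is at crop row ~163 (cols 155–335), and the panel ends are at row ~469. The front end shows at row ~583 between the fingers.

Run:
```python
from h import *
c=cam("wrist");print(observe()["tool_pos"],observe()["tool_rot"],observe()["opening"])
g=lambda x,y,z:at_z(c,[y/3.5+72-.36,x/3.5+183-.36],z)[:2]*1000
u=np.array([-.062,.998]);S=np.array([413.5,-160.9]);v=np.array([.998,.062])
L=lambda n,p:print(n,p.round(1),"stand xy",((p-S)@v).round(1),((p-S)@u).round(1))
for z in(.058,.064):
    L("back",(g(155,163,z)+g(335,161,z))/2); L("front",(g(190,584,z)+g(291,584,z))/2)
    L("side b",(g(172,215,z)+g(330,215,z))/2);L("side f",(g(177,530,z)+g(322,530,z))/2)
L("panel ends L",g(135,469,.068));L("R",g(354,469,.068))
```

```text
[ 0.41592506 -0.20325353  0.29489096] [-3.14006556e+00 -1.17733361e-03  1.63574384e+00] 0.023951045307001224
back [ 412.6 -142.5] stand xy 0.2 18.4
front [ 421.9 -310. ] stand xy -0.9 -149.3
side b [ 416.1 -161.3] stand xy 2.5 -0.6
side f [ 423.9 -286.1] stand xy 2.7 -125.6
back [ 412.5 -142.3] stand xy 0.2 18.7
front [ 421.7 -307.2] stand xy -0.9 -146.5
side b [ 416.  -160.8] stand xy 2.5 -0.1
side f [ 423.7 -283.7] stand xy 2.6 -123.2
panel ends L [ 377.8 -259.8] stand xy -41.8 -96.4
R [ 462.2 -254.2] stand xy 42.8 -96.1
```

```bash
python3 -c "from cell import *; print(grip_point_offset)"; python3 -m inch '[[[-37,0.7,0,0],[-37.5,0.7,0,0],[0,0,50,0],[0,0,50,0],[0,0,40,0],[0,0,0,0],[0,0,0,0],[0,0,0,0],[0,0,0,0]]]' -1
```

```text
0.0188
time: 16.3
tool_pos: [0.423, -0.2781, 0.1571]
tool_rot: [3.14, 0.002, 1.636]
contact_force: [-0.4, 0.0, -0.1]
opening: 0.0918
```

```bash
python3 -m inch '[[[0,0,40,0],[0,0,40,0],[0,0,25,0],[0,0,10,0],[0,0,2.5,0],[0,0,0,0],[0,0,0,0]]]' -1; python3 -m inch '[[[0,0,0,0],[0,0,0,0],[0,0,0,0],[0,0,0,0]]]' 1 15; python3 -m inch '[[[0,0,0,0],[0,0,0,0],[0,0,0,0]]]' 1 40
```

```text
time: 17.18
tool_pos: [0.423, -0.2781, 0.0393]
tool_rot: [3.14, 0.001, 1.636]
contact_force: [0.5, 0.5, 0.1]
opening: 0.0917
time: 17.68
tool_pos: [0.4225, -0.2777, 0.0384]
tool_rot: [3.141, 0.0, 1.636]
contact_force: [0.0, 0.2, 1.6]
opening: 0.0649
time: 18.05
tool_pos: [0.4225, -0.2778, 0.0384]
tool_rot: [3.142, 0.0, 1.636]
contact_force: [-0.8, -1.1, 1.2]
opening: 0.0639
```

```bash
python3 -m inch '[[[0,0,-1,0],[0,0,-3,0],[0,0,-6,0],[0,0,-10,0],[0,0,-15,0],[0,0,-15,0],[0,0,-10,0],[0,0,-4,0],[0,0,0,0],[0,0,0,0]]]'
python3 - <<'E'
from h import *
c=cam("wrist");s=cam("scene");print(observe()["torque"])
cv2.imwrite("pics/g5.png",np.hstack([cv2.resize(c["img"],(512,384)),s["img"][100:250,240:440].repeat(2,0)[:300].repeat(1,1) if 0 else cv2.copyMakeBorder(cv2.resize(s["img"][110:260,260:400],None,fx=2,fy=2),0,84,0,0,0)]))
E
```

```text
time: 19.3
tool_pos: [0.4222, -0.2775, 0.1019]
tool_rot: [-3.141, -0.001, 1.636]
contact_force: [0.5, 0.9, -0.4]
opening: 0.064
[-0.07350113 -0.07042419  0.03647392]
```

View pics/g5.png

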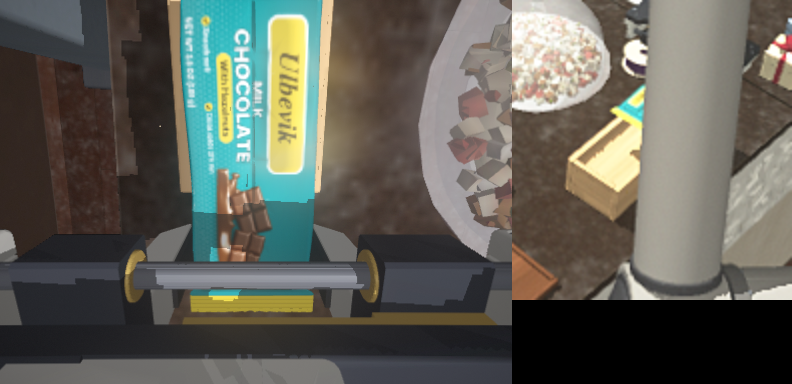

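The bar is held level at an opening of 64 mm and is clear of the stand. I'll raise it and carry it toward the tray in gentle steps.

```bash
python3 -m inch '[[[0,0,-10,0],[0,0,-20,0],[0,0,-20,0],[0,0,-10,0],[10,0,0,0],[20,1,0,0],[30,1,0,0],[40,1,0,0],[40,1,0,0],[40,1,0,0]]]'; python3 -m inch '[[[40,1,0,0],[40,1,0,0],[40,2,0,0],[40,1,0,0],[35,1,0,0],[20,1,0,0],[15,0,0,0],[0,0,0,0.03],[0,0,0,0],[0,0,0,0]]]'
python3 - <<'E'
from h import *
s=observe();c=cam("wrist");n=cam("top");print(s["tool_pos"],s["tool_rot"],[np.round(proj(c,p),0) for p in [(.406,.184,.006),(.35,.29,.012),(.47,.29,.012)]])
for nm in ("wrist","top","scene"):
    k=cam(nm)
    for q in place_of(nm,"tray")[:2]: print(nm,q["conf"],at_z(k,q["at"],0).round(3))
cv2.imwrite("pics/t6.png",c["img"])
E
```

```text
time: 20.65
tool_pos: [0.4146, -0.0951, 0.1616]
tool_rot: [-3.14, -0.001, 1.636]
contact_force: [-0.1, 0.1, -0.6]
opening: 0.0636
time: 21.9
tool_pos: [0.4078, 0.1316, 0.1622]
tool_rot: [-3.141, 0.0, 1.605]
contact_force: [0.4, -0.9, -0.5]
opening: 0.0638
[0.40782684 0.1315716  0.16224582] [-3.14145390e+00  2.57841269e-04  1.60476854e+00] [array([129., 252.]), array([  8., 194.]), array([ 13., 326.])]
scene 0.56 [0.399 0.182 0.   ]
```

View pics/t6.png

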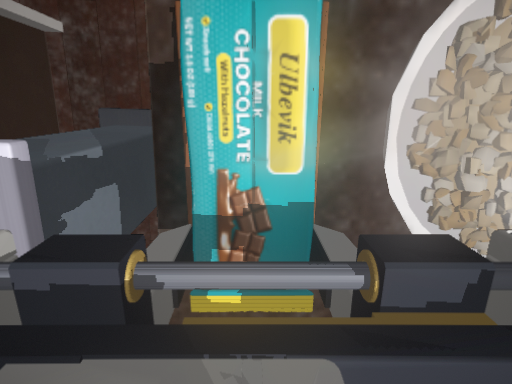

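The bar is level, with tray edges visible on either side at cols ~186 and ~327. My grip leaves the fingertips 13.6 mm below the bar's underside, so they reach the tray floor first. The tray interior (126 mm) also means the fingers must not open beyond about 75 mm inside it. I'll lower part-way and re-check the centring.

```bash
python3 -m inch '[[[0,0,20,0],[0,0,35,0],[0,0,35,0],[0,0,15,0],[0,0,5,0],[0,0,0,0],[0,0,0,0]]]'
python3 - <<'E'
from h import *
s=observe();c=cam("wrist");print(s["tool_pos"],s["contact_force"])
cv2.imwrite("pics/t7.png",cv2.resize(c["img"][0:235,150:360],None,fx=2.5,fy=2.5,interpolation=2))
for y in(.15,.2,.25): print(y,[((np.array(proj(c,[x,y,.012]))-[0,150])*2.5).round(0) for x in(.336,.476)])
t=cam("top");cv2.imwrite("pics/top7.png",t["img"])
E
```

```text
time: 23.18
tool_pos: [0.4084, 0.1323, 0.053]
tool_rot: [3.14, -0.0, 1.606]
contact_force: [1.1, 0.4, -0.4]
opening: 0.0641
[0.40839564 0.13229754 0.05299896] [ 1.07775514  0.39693218 -0.38683986]
0.15 [array([475.,  -6.]), array([492., 501.])]
0.2 [array([287., -18.]), array([306., 526.])]
0.25 [array([ 69., -33.]), array([ 92., 555.])]
```

View pics/t7.png

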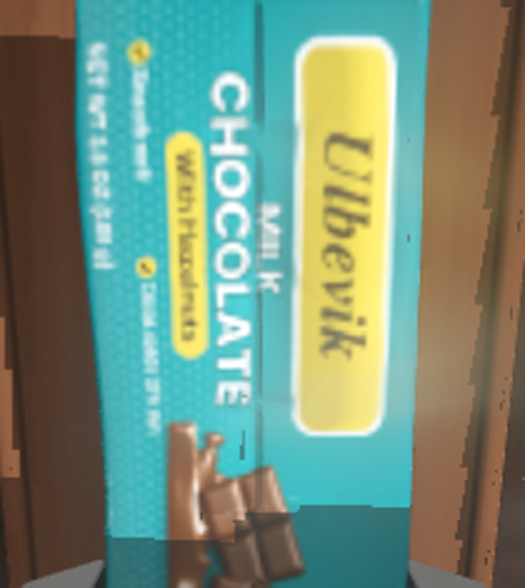

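The bar sits between the rims, with inner rim lines at cols ~22 and ~465 near row 480. The tray centre is about 2–3 mm left of the tool, so I'll shift by that and lower until the tips are just above the floor.

```bash
python3 -m inch '[[[0,-2.5,0,0],[0,0,12,0],[0,0,15,0],[0,0,10,0],[0,0,4,0],[0,0,1,0],[0,0,0,0],[0,0,0,0]]]'; python3 -m inch '[[[0,0,0.5,0],[0,0,0.5,0],[0,0,0.5,0],[0,0,0,0],[0,0,0,0]]]'
```

```text
time: 24.28
tool_pos: [0.4056, 0.1322, 0.0106]
tool_rot: [3.141, 0.0, 1.606]
contact_force: [-0.1, 0.2, 0.3]
opening: 0.0639
time: 24.9
tool_pos: [0.4053, 0.1321, 0.0088]
tool_rot: [3.142, 0.0, 1.606]
contact_force: [0.0, 0.7, -0.8]
opening: 0.0635
```

```bash
python3 -m inch '[[[0,0,0.4,0],[0,0,0.4,0],[0,0,0.4,0],[0,0,0,0],[0,0,0,0]]]'; python3 -m inch '[[[0,0,0,0],[0,0,0,0],[0,0,0,0],[0,0,0,0]]]' 1 10;  python3 -m inch '[[[0,0,0,0],[0,0,0,0],[0,0,0,0],[0,0,0,0],[0,0,0,0],[0,0,0,0]]]' 1 3
python3 - <<'E'
from h import *
c=cam("wrist");cv2.imwrite("pics/t8.png",cv2.resize(c["img"][0:330,100:410],None,fx=1.7,fy=1.7))
E
```

```text
time: 25.52
tool_pos: [0.4053, 0.1321, 0.0076]
tool_rot: [-3.142, 0.0, 1.606]
contact_force: [-0.2, 0.3, -0.3]
opening: 0.064
time: 26.02
tool_pos: [0.4053, 0.1321, 0.0076]
tool_rot: [3.142, 0.0, 1.606]
contact_force: [-0.2, 0.5, -0.6]
opening: 0.0654
time: 26.78
tool_pos: [0.4053, 0.1321, 0.0076]
tool_rot: [3.142, 0.0, 1.606]
contact_force: [0.4, -1.1, -0.6]
opening: 0.0657
```

View pics/t8.png

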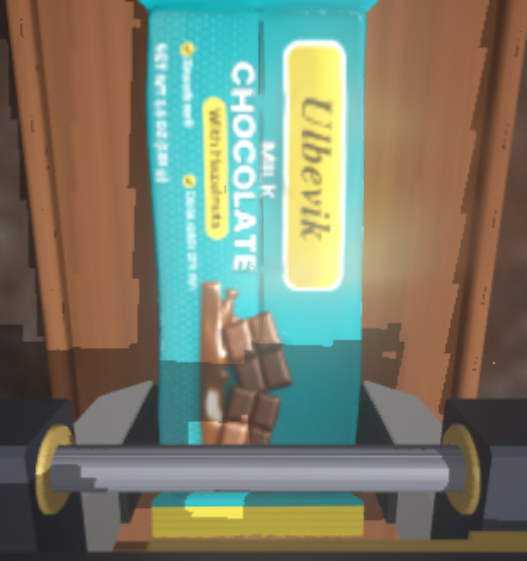

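With the light grip the far end has swung down onto the tray floor, centred between the rims (inner edges at cols ~50 and ~470). Now I open only a little.

```bash
python3 -m inch '[[[0,0,0,0],[0,0,0,0],[0,0,0,0]]]' -0.48; python3 -m inch '[[[0,0,0,0],[0,0,0,0],[0,0,0,0]]]' -0.6;  python3 -m inch '[[[0,0,-1,0],[0,0,-4,0],[0,0,-10,0],[0,0,-25,0],[0,0,-40,0],[0,0,-50,0],[0,0,-50,0],[0,0,-40,0],[0,0,0,0],[0,0,0,0]]]'
python3 - <<'E'
from h import *
c=cam("wrist");cv2.imwrite("pics/t9.png",c["img"]);cv2.imwrite("pics/t9.png",np.hstack([c["img"],cv2.resize(cam("scene")["img"][190:318,180:320],None,fx=2,fy=3)[:384]]))
for q in place_of("wrist","bar")[:1]: print(q,at_z(c,q["at"],.006))
E
```

```text
time: 27.2
tool_pos: [0.4053, 0.1321, 0.0076]
tool_rot: [3.141, 0.0, 1.606]
contact_force: [-0.1, 0.6, -0.0]
opening: 0.0681
time: 27.58
tool_pos: [0.4053, 0.1321, 0.0076]
tool_rot: [3.142, 0.0, 1.606]
contact_force: [0.2, 0.4, 0.3]
opening: 0.0732
time: 28.82
tool_pos: [0.4047, 0.1321, 0.2273]
tool_rot: [-3.141, 0.0, 1.606]
contact_force: [-0.8, 0.1, -0.4]
opening: 0.0733
{'at': [126.7, 252.6], 'conf': 0.8} [0.40379017 0.18256294 0.006     ]
```

View pics/t9.png

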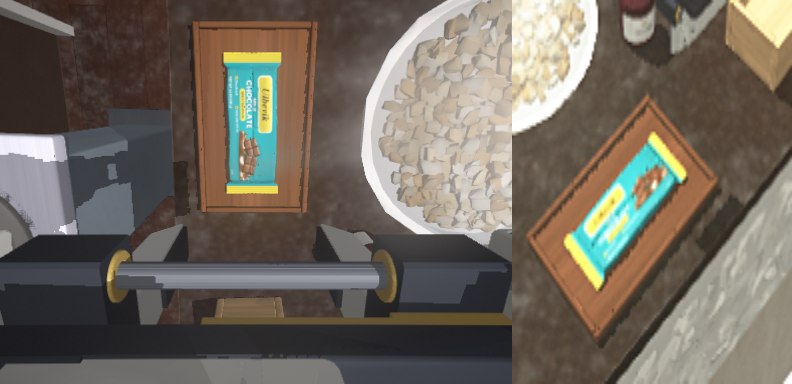

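The bar lies flat and centred in the tray (bar cols 223–281, rows 52–193; tray cols 193–317, rows 22–212). I'll do a last check of the bystanders and hand in.

Run:
```python
from h import *
c=cam("scene")
for l in ["jam_jar","ribbon_reel","tin"]:
    q=place_of("scene",l)[:1]
    if q: print(l,at_z(c,q[0]["at"],0).round(3))
print(hand_in())
```

```text
jam_jar [0.563 0.016 0.   ]
ribbon_reel [ 0.559 -0.381 -0.   ]
tin [0.526 0.396 0.   ]
the job is handed in; nothing more can be done
None
```

The chocolate bar is in the tray, released and lying flat, and the job was handed in at about 29 s of the 64 s allowed.

- **Sliding:** I slid the bar out under closed fingers at about 5–6 N. The highest reading was 6.4 N, but I read the force only at the end of each call. About 54 mm of it stuck out, measured with the wrist camera.
- **Lifting and placing:** I pinched that end at 40 N, lifted it level and carried it to the tray.
- **Release:** My grip was low on the bar, so its underside was still about 15 mm above the tray floor when the fingertips reached it. I eased the grip to 3 N so the far end swung down onto the floor, then opened to 73 mm. The gripped end therefore fell the last centimetre or so instead of being set down completely.

**Last checks**
- **Bar:** the final picture shows it flat, lengthwise and centred. The network puts it at about (0.404, 0.183) m and the tray is at about (0.406, 0.184) m.
- **Jar and tin:** they read within 2 mm and 5 mm of their first positions.
- **Ribbon reel:** the scene camera put it about 12 mm from its first reading. The arm never knowingly went near it, so I take this as detection scatter, but I did not check it with another camera.

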